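Lower the ratchet hold-down onto a lock case

ROBOT

A 7-joint arm with a two-finger parallel gripper is mounted at the origin on the work surface. World frame = base frame: x ahead of the robot, y to its left, z up, the work surface at z = 0. Lengths are in m, angles in degrees, forces in N, time in s.
With the tool pointing down it reaches from about 0.35 to 0.775 m from the base axis. Payload 3.1 kg.
Tool frame: the origin (TCP) lies at the centre of the arm's flange, where the gripper is bolted on; the fingertips stand 173 mm ahead of it and the grasp point (between the pads) lies 155 mm ahead of it; z points along the fingers, y is the line along which they close (so a half turn about z gives the same grasp; the last joint's range is limited). The gripper opens to 85 mm and grips with 20 to 120 N. Pads are 22 mm wide; open, the fingers measure 114 mm over their backs; the gripper's body (76 mm by 85 mm) begins 54 mm behind the grasp point. The pads swing forward as they close: fully open they stand 13 mm farther back than shut.
Start: joints at [-79.681, 17.813, 0.802, 86.603, -0.252, 75.585, -1.558], TCP at [0.121, 0.537, 0.405] pointing down, gripper open.
Joint ranges: [-154.91, 154.91], [-16.99, 109.72], [-72.82, 74.43], [7.12, 147.25], [-82.49, 262.49], [11.32, 116.49], [-174.64, 174.64]. Speed limits (degrees/s): [159.86, 159.86, 180, 180, 180, 180, 180].

INTERFACE

Orientations are given as a 3x3 rotation matrix whose columns are the frame's x, y, z axes.
In Python, from plant import manip, telemetry, grab_frame, spotter gives the robot as it stands. Calls block until the motion is done:
- manip.move_ptp(position, orientation): joint-space move of the TCP to a pose.
- manip.move_linear(position, orientation=None, feed=0.15, stop_force=None): straight line of the TCP; orientation=None keeps the orientation; feed is the mean speed in m/s. With stop_force (N) it stops when the force on the tool has changed by that much, and returns True; else False.
- manip.move_j(angles): joint-space move.
- manip.set_gripper(opening, effort=None): finger opening in m; effort is the grip in N (None keeps the last); returns when the fingers have stopped.
- manip.sleep(seconds).
- manip.ik(position, orientation): joint angles nearest the present ones, or None.
- telemetry.state(): the state.
- grab_frame(name): name is "scene" or "top" or "wrist"; returns a dict with "pixels" (420x560x3 uint8, blue, green, red), "fx", "fy", "cx", "cy" (pixels), "dist" ([k1, k2, p1, p2, k3] as OpenCV has them; the pictures are not rectified), "T" (4x4, takes a point from camera to world coordinates). Camera axes: x right, y down, z forward; pixel columns grow to the right and rows downward; lengths in m; the calibration is good to about 2 mm. A picture is of the moment at which its call begins. There is no depth.
A pose or a line that the arm cannot do raises manip.Unreachable and nothing moves.
- manip.sign_off(): hands the job in; it is judged then, once.
Trained networks look in a picture, given as the dict that the camera call returned (one of the last four; its "shot" number tells which), for a name from the list of things; names that differ only in an ending like _2 or _b are one class to them, and where a whole thing is asked for, a point or a joint stands for the part that bears it (a point fixed in the world has none). Each returns a list of dicts, best first, with "score" (0 to 1); they miss things now and then, are a little off and sometimes report something else, mostly with a low value. They report only what shows in the picture. A call takes as long as a camera call. They do not tell look-alikes from the thing itself.
- spotter.silhouettes(name, picture): "region" (420x560 bool, what is visible of it).
- spotter.pinpoint(name, picture): "location" ([x, y, z] in m, in the coordinates of the camera as it stood for that picture, good to about 4 mm: a listed point, or the origin of a listed thing).
The state is a dict: "time": time; "qpos": joint angles; "dq": joint speeds; "joint_torque": joint torques, N m; "tool_pos": TCP position; "ee_rot": TCP orientation; "wrist_force": force on the tool from outside, world axes, zero at the start; "ft_torque": the same for the moment, N m; "width": finger opening in m; "gripper_force": force on a finger pad.
Only numpy, scipy, OpenCV 4.12 (cv2) and the standard library are available. Lean on these libraries where they do the work, as an engineer would, in place of code of your own. Each camera call takes 0.05 s, during which the arm holds its last target. There are 200 camera calls.

TASK

A lock case lies on the bench under the raised red arm of a ratchet hold-down. Without grasping anything, first press the green tab of the brass pawl down until it is fully free of the teeth, and only then push the red arm down by its yellow pad until its rubber foot rests on the lock case, and leave it there with the pawl still free. Leave the lock case and the things around it where they are.

Things in the scene. Friction and masses are not known exactly. Their poses are not given: they have to be found in the camera images.
- hold_down: Blue steel frame, fixed to the bench. Origin: on the bench, straight under the arm's hinge. Its +y points level from the hinge along the arm to the lock case, x is the hinge axis, z up. Foot plate 110 (x) x 150 (y) x 12 mm; two side cheeks, 48 mm over all in x, to 104 mm high, at y -16 to 28 mm. Pawl on the -y side, arm on the +y side.
- pivot_point (a point): The arm's hinge, 75 mm above the bench on the hold_down's origin; the axis is the frame's x.
- clamp_arm (a joint): Angle of the red arm above level, rad: 0 is level, its rubber foot just touching the lock case; starts raised at 0.68 to 0.8, falls as it is pushed down (limits -0.12 to 1.0). Stiff hinge: the arm stays where left; 3 to 6 N on the yellow pad moves it down. With the pawl in the teeth a tooth stops it firmly at about 0.6 to 0.64.
- push_pad (a point): Centre of the upper face of the yellow push pad at the arm's outer end, 187 mm out from the hinge, 14 mm above the arm's centre line; it moves on an arc about pivot_point. Pad 46 (across the arm) x 42 x 8 mm, fixed to the arm so that it is level when the arm is at 0.4 rad (outer edge 0.4 rad down when the arm is level). The arm is a bar 16 mm wide, 12 mm high.
- rubber_foot (a point): Centre of the underside of the black rubber foot (34 mm across) that hangs under the arm 150 mm out from the hinge and 53 mm below the arm's centre line.
- pawl (a joint): Turn of the brass pawl, rad: 0 to 0.05 at the start, its nose in the teeth; grows as the green tab is pressed down; clear of all teeth from about 0.2, fully pressed against its stop at 0.45. Stiff pivot without a spring: it stays where it is left. 3 to 4 N on the tab moves it.
- pawl_tab (a point): Centre of the upper face of the green thumb tab, 34 (x) x 30 (y) x 6 mm, 116 mm from the hinge on the frame's -y side, 73 mm above the bench when the pawl is in. The pivot lies 80 mm from it towards +y and 43 mm lower: in its full stroke the tab goes down about 39 mm and out (-y) about 11 mm, tilting 0.45 rad, outer edge down.
- lock_case: Loose steel mortise lock case lying flat under the arm, 165 (its x) x 88 (its y) x 22 mm, with a brass face plate 205 mm long on its +y edge and bolts to 62 mm from its centre; origin at the centre of its underside; 0.6 kg.
- oil_bottle: Small bottle with a black cap, standing loose, 36 mm across, 85 mm high; origin at the centre of its underside. Bystander.
- rim_cylinder: Brass lock cylinder standing loose, 36 mm across, 40 mm high; origin at the centre of its underside. Bystander.
- screwdriver: Loose screwdriver with a yellow handle, 190 mm long, lying on the bench along its own x; origin at the middle of its underside. Bystander.
Not all that is in view belongs to the job. Of the things that look like the lock_case, the middle-sized one is meant.

How it is judged:
By the outcome, as a careful person would: the job done as asked, in the order asked, and still so for the second after the job is handed in, with the robot touching nothing.
It also fails if it takes over 51 s, if anything falls off the work surface, if the arm or the gripper's body presses on something with over 40 N, if the wrist force passes 120 N, or if a joint passes its speed limit or range.

## Working session

There is one attempt and no reset: what is moved stays moved. The work goes in short steps, each a Python script; the robot and the scene stay as the last script left them, time stands still between calls to the robot, and variables do not carry over. Pictures are saved under pics/ and viewed, at most 10 in all, crops included, and the job is handed in when it is done.

```bash
mkdir -p pics; ls; python3 - <<'E'
from plant import manip, telemetry, grab_frame, spotter
import cv2, numpy as np
ims=[]
for n in ["scene","top"]:
    f=grab_frame(n); ims.append(f)
    cv2.imwrite(f"pics/{n}0.png",f["pixels"])
    T=np.array(f["T"]); print(n,T[:3,3].round(3))
    for k in ["hold_down","pivot_point","push_pad","rubber_foot","pawl_tab","lock_case","oil_bottle","rim_cylinder","screwdriver"]:
        for r in spotter.pinpoint(k,f)[:4]:
            p=T@np.r_[r["location"],1]; print(n,k,round(r["score"],2),p[:3].round(3))
print(telemetry.state()["time"])
E
```

```text
pics
scene [ 1.126 -0.694  0.963]
scene hold_down 0.78 [ 0.579 -0.008  0.002]
scene pivot_point 0.62 [ 0.578 -0.007  0.071]
scene push_pad 0.85 [0.568 0.118 0.216]
scene rubber_foot 0.6 [0.56  0.136 0.14 ]
scene pawl_tab 0.58 [ 0.588 -0.124  0.069]
scene lock_case 0.73 [0.57  0.145 0.001]
scene lock_case 0.59 [ 0.556  0.33  -0.004]
scene lock_case 0.57 [ 0.407  0.703 -0.002]
scene oil_bottle 0.71 [0.57  0.147 0.001]
scene oil_bottle 0.6 [ 0.425 -0.1    0.   ]
scene oil_bottle 0.31 [ 0.586 -0.126  0.07 ]
scene rim_cylinder 0.78 [ 0.396  0.055 -0.001]
scene screwdriver 0.8 [0.739 0.016 0.001]
scene screwdriver 0.7 [ 0.577 -0.007  0.002]
top [0.396 0.247 1.552]
top hold_down 0.9 [ 0.576 -0.008 -0.001]
top pivot_point 0.7 [ 0.576 -0.007  0.075]
top push_pad 0.95 [0.562 0.122 0.214]
top rubber_foot 0.98 [0.564 0.143 0.138]
top rubber_foot 0.3 [ 0.59  -0.119  0.073]
top pawl_tab 0.21 [0.573 0.157 0.   ]
top lock_case 0.69 [ 0.409  0.705 -0.002]
top lock_case 0.66 [0.557 0.331 0.006]
top lock_case 0.61 [0.574 0.152 0.004]
top lock_case 0.23 [ 0.392  0.058 -0.002]
top oil_bottle 0.43 [ 0.429 -0.094 -0.003]
top rim_cylinder 0.64 [ 0.392  0.056 -0.004]
top screwdriver 0.83 [ 0.74   0.022 -0.001]
1.0
```

View pics/scene0.png

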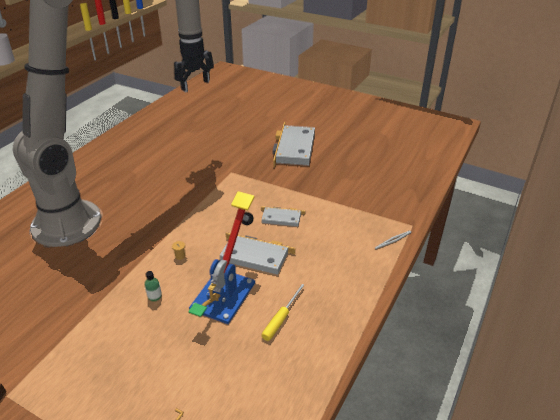

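View pics/top0.png

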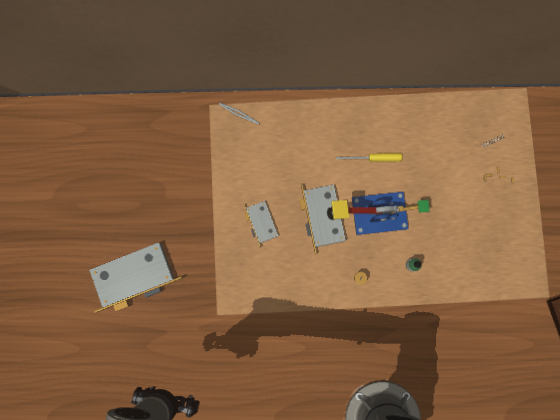

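The scene shows the raised red arm over the middle-sized case, with its yellow pad at (243,200) and the green tab at (198,309). In the top view the pad is at (341,209) and the tab at (424,206), with the small and large decoys at (262,221) and (131,275). I'll triangulate the coloured parts next.

```bash
cat > h.py <<'E'
from plant import manip, telemetry, grab_frame, spotter
import cv2, numpy as np
def blob(f,lo,hi,guess,win=22):
    T=np.array(f["T"]);K=np.array([[f["fx"],0,f["cx"]],[0,f["fy"],f["cy"]],[0,0,1.]]);d=np.array(f["dist"])
    Ti=np.linalg.inv(T)
    uv=cv2.projectPoints(np.array([guess],float),cv2.Rodrigues(Ti[:3,:3])[0],Ti[:3,3],K,d)[0].ravel()
    m=cv2.inRange(cv2.cvtColor(f["pixels"],cv2.COLOR_BGR2HSV),lo,hi)
    w=np.zeros_like(m); cv2.circle(w,tuple(int(x) for x in uv.round()),win,255,-1); m&=w
    n,l,s,c=cv2.connectedComponentsWithStats(m)
    if n<2: return None
    i=1+np.argmax(s[1:,4])
    x=cv2.undistortPoints(c[i].reshape(1,1,2),K,d).ravel()
    r=T[:3,:3]@np.r_[x,1]
    return T[:3,3],r/np.linalg.norm(r),s[i,4],c[i].round(1),uv.round(1)
def tri(rays):
    A=0;b=0
    for o,d,*_ in rays:
        P=np.eye(3)-np.outer(d,d);A=A+P;b=b+P@o
    p=np.linalg.solve(A,b)
    return p,[np.linalg.norm((np.eye(3)-np.outer(r[1],r[1]))@(p-r[0])) for r in rays]
GREEN=((50,100,40),(80,255,255)); YEL=((24,150,120),(34,255,255))
H=np.array([0.577,-0.0075]); 
def measure(names=("scene","top"),tab=(.588,-.121,.071),pad=(.565,.12,.215)):
    fs=[grab_frame(n) for n in names]; out=[]
    for c,g in((GREEN,tab),(YEL,pad)):
        rs=[blob(f,*c,g) for f in fs]; rs=[r for r in rs if r]
        if len(rs)<2: print("few");out.append(None);continue
        p,e=tri(rs); print(p.round(4),np.round(e,4),[(int(r[2]),r[3],r[4]) for r in rs]); out.append(p)
    return fs,out
E
python3 - <<'E'
from h import *
fs,o=measure()
d=o[1][:2]-o[0][:2]; print(np.degrees(np.arctan2(-d[0],d[1])))
s=telemetry.state(); print(s["tool_pos"],s["ee_rot"],s["time"])
for a in (0,90,180,270):
    for yaw in (5,):
        c,ss=np.cos(np.radians(a+yaw)),np.sin(np.radians(a+yaw))
        R=np.array([[c,ss,0],[ss,-c,0],[0,0,-1.]])
        print(a,manip.ik([.588,-.121,.30],R),manip.ik([.565,.12,.45],R))
E
```

```text
[ 0.5877 -0.1212  0.0669] [0.0012 0.0012] [(149, array([197.2, 309.2]), array([197.7, 307.9])), (121, array([423.3, 205.6]), array([423.8, 205.6]))]
[0.5632 0.1234 0.2068] [0.0011 0.0011] [(262, array([242.2, 200.1]), array([242.4, 198.4])), (271, array([339.8, 209.3]), array([341.7, 208.5]))]
5.735133864071681
[0.12093146 0.53654363 0.40469565] [[-9.75534156e-01  2.19847925e-01  1.19293861e-05]
 [ 2.19847924e-01  9.75534156e-01 -9.78823803e-06]
 [-1.37894474e-05 -6.92610977e-06 -1.00000000e+00]] 1.1
0 [-28.66294353  40.87539123  63.02377961  88.71229091 -37.40707269
  73.752377   -45.53252782] [-43.18636899  23.72085449  43.68588289  78.36117575 -16.2162458
  84.24785352 -85.34849902]
90 [-29.46657515  41.96037132  65.04276087  88.73899589 -38.96027162
  74.59237733  45.61756663] [-42.51220791  23.48746564  42.56647765  78.33570507 -15.72442278
  84.14332437   4.24319406]
180 [-22.33984178  35.10689623  49.81305655  88.48963166 -27.96304718
  69.54856976 127.25260375] [-34.90042423  21.54514616  30.59838549  78.03581859 -10.84823886
  83.31464236  90.19019414]
270 [ -29.22084986   41.61531431   64.41211432   88.73087237  -38.47202747
   74.3236162  -134.74265214] [ 24.11677389  31.4557915  -61.72801882  75.54534133  27.37098674
  88.4861694  150.56319195]
```

```bash
cat >> h.py <<'E'
O=np.array([.5768,-.0068,0]); YAW=np.radians(5.6)
F=np.array([[np.cos(YAW),-np.sin(YAW),0],[np.sin(YAW),np.cos(YAW),0],[0,0,1.]])
L=0.173
def pose(y,z,tilt,back=0.,x=0.):
    """tip at frame (x,y,z); tool z = (0,sin tilt,-cos tilt) in the frame; back off along tool"""
    zt=np.array([0,np.sin(tilt),-np.cos(tilt)]); yt=np.array([1.,0,0]); xt=np.cross(yt,zt)
    return O+F@(np.array([x,y,z])-(L+back)*zt), F@np.column_stack([xt,yt,zt])
def tab(q,back=0.):
    return pose(-.036-.080*np.cos(q)-.043*np.sin(q), .030+.043*np.cos(q)-.080*np.sin(q), q, back)
def pad(th,back=0.):
    c,s=np.cos(th),np.sin(th)
    return pose(.187*c-.014*s, .075+.187*s+.014*c, th-.4, back)
def fw(): 
    s=telemetry.state(); return np.round(s["wrist_force"],1), np.round(s["tool_pos"],4), round(s["time"],2)
E
python3 - <<'E'
from h import *
manip.set_gripper(0.0)
q=np.array(telemetry.state()["qpos"]); q[1],q[3],q[5]=8,80,92
manip.move_j(q); print(fw())
q[0]=9; manip.move_j(q); print(fw(),telemetry.state()["ee_rot"].round(2))
p=tab(0,.06); print(p[0],manip.ik(*p))
for th in (.8,.4,0): print(th,manip.ik(*pad(th)),manip.ik(*pad(th,.06)))
manip.move_ptp(*p); print(fw())
fs,o=measure()
f=grab_frame("wrist"); cv2.imwrite("pics/w1.png",f["pixels"])
E
```

```text
(array([ 1.2, -0. , -0.2]), array([0.1086, 0.4715, 0.5415]), 2.52)
(array([0.3, 0.7, 0.4]), array([ 0.4743, -0.0964,  0.5414]), 4.93) [[ 0.19  0.98  0.  ]
 [ 0.98 -0.19  0.  ]
 [ 0.   -0.   -1.  ]]
[ 0.58811962 -0.12224638  0.306     ] [ 1.01975572e+01  2.76004165e+01 -1.17731461e-01  8.66340165e+01
  5.98166513e-02  6.57656283e+01  1.56686706e+01]
0.8 [  5.93413879  22.94420916  -6.70318175  85.43028562 -20.95258416
  74.99605853  11.3648258 ] [  7.06169652  21.61376265  -5.19714959  79.44608827 -20.95775268
  82.77867799  11.12857881]
0.4 [ -9.39796738  24.83651699 -11.40463635  87.26478284   5.12461424
  68.41005968 -16.06183134] [ -9.3689244   22.56359696 -11.54858433  81.92356767   4.54148554
  75.96750866 -15.55803883]
0 [-22.4208106   35.99437872 -14.68325731  85.06809958  29.53676279
  74.33987108 -41.45302855] [-24.10772651  34.08291804 -15.39775313  79.87803653  28.11322798
  81.37599872 -40.13931913]
(array([ 0.4,  0.1, -0.2]), array([ 0.5886, -0.122 ,  0.3076]), 5.96)
[ 0.5871 -0.1206  0.0658] [0.0011 0.0011] [(148, array([197.2, 309.2]), array([197.7, 307.9])), (112, array([422.9, 205.8]), array([423.8, 205.6]))]
[0.5631 0.1235 0.2066] [0.0011 0.0011] [(261, array([242.2, 200.2]), array([242.4, 198.4])), (268, array([339.8, 209.3]), array([341.7, 208.5]))]
```

View pics/w1.png

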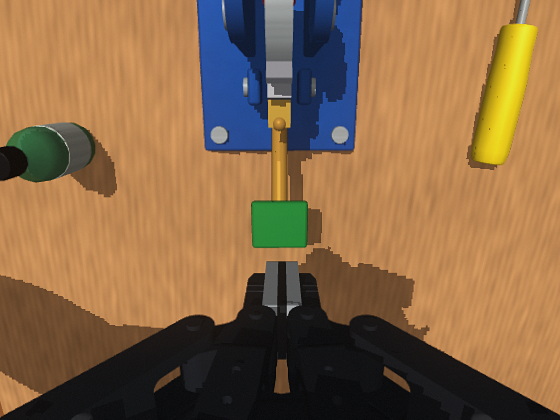

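The wrist view shows the green tab at (279,224), lined up square with the closed fingertips at (282,285). The bottle and screwdriver are well clear, so I can press now.

```bash
cat > press.py <<'E'
from h import *
print(manip.move_linear(*tab(0,.015),feed=.1), fw())
hit=manip.move_linear(*tab(0,-.012),feed=.02,stop_force=2); print("contact",hit,fw())
tip=telemetry.state()["tool_pos"]-tab(0)[0]; print("offset along z",tip)
b=tip[2]
if hit:
  for q in np.r_[.1:.46:.07]:
    h=manip.move_linear(*tab(q,b),feed=.03,stop_force=15); print(round(q,2),h,fw())
    if h: break
E
python3 press.py
```

```text
False (array([-0.3,  0.8,  0.3]), array([ 0.5883, -0.1223,  0.2613]), 6.71)
contact True (array([ 0.6, -0.7,  1.4]), array([ 0.588 , -0.1227,  0.2439]), 7.56)
offset along z [-7.47006104e-05 -4.70103063e-04 -2.11525943e-03]
0.1 False (array([-0.8, -1.1,  0.9]), array([ 0.59  , -0.1431,  0.2344]), 8.47)
0.17 False (array([-0.1,  0.2,  0. ]), array([ 0.5915, -0.157 ,  0.2267]), 9.15)
0.24 False (array([ 0.4, -1.9, -0.4]), array([ 0.5928, -0.1712,  0.2184]), 9.83)
0.31 False (array([ 0.1, -1.3,  0.2]), array([ 0.5941, -0.1834,  0.2088]), 10.52)
0.38 False (array([-0.1, -0. , -0. ]), array([ 0.5952, -0.1956,  0.1984]), 11.2)
0.45 False (array([-2. , -0.1,  8.1]), array([ 0.5965, -0.2069,  0.1891]), 11.88)
```

```bash
python3 - <<'E'
from h import *
print(fw())
p=tab(.45,.05); manip.move_linear(*p,feed=.15); print(fw())
fs,o=measure(tab=(.589,-.13,.04))
print("theta by pad", o[1])
im=np.hstack([cv2.resize(fs[0]["pixels"][180:350,130:330],None,fx=2,fy=2,interpolation=2),cv2.resize(fs[1]["pixels"][150:320,300:500],None,fx=2,fy=2,interpolation=2)])
cv2.imwrite("pics/p2.png",im); cv2.imwrite("pics/w2.png",grab_frame("wrist")["pixels"])
E
```

```text
(array([-2. , -0.1,  8.1]), array([ 0.5965, -0.2069,  0.1891]), 11.88)
(array([ 0.4,  0. , -0.2]), array([ 0.5985, -0.2296,  0.2339]), 12.38)
[ 0.5893 -0.1304  0.0256] [0.0008 0.0008] [(128, array([197.6, 323.7]), array([197.2, 319.5])), (94, array([423., 207.]), array([424.3, 206.6]))]
[0.5632 0.1236 0.2068] [0.0012 0.0012] [(261, array([242.3, 200.1]), array([242.4, 198.4])), (268, array([339.7, 209.3]), array([341.7, 208.5]))]
theta by pad [0.56315695 0.12361828 0.20675544]
```

View pics/p2.png

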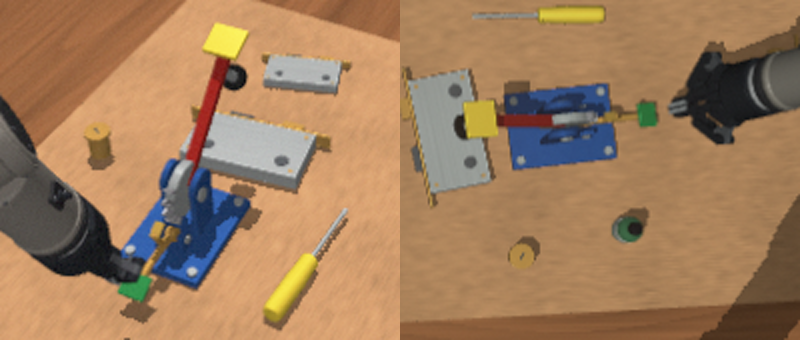

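View pics/w2.png

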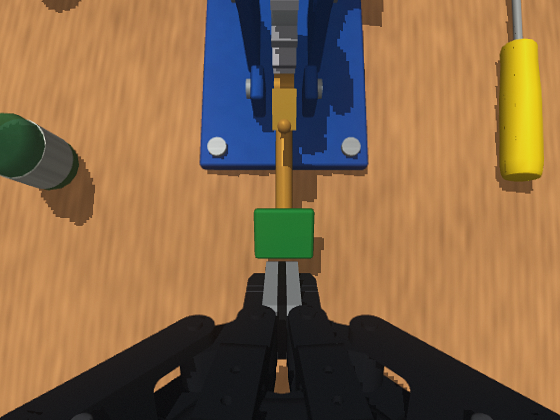

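The pawl is fully pressed: the green tab dropped about 41 mm and moved about 10 mm outward. In the picture the tab is at (137,288) in the left panel, the pad still raised at (226,42), and everything else is in place. Next I'll push the arm.

```bash
cat > push.py <<'E'
from h import *
p=telemetry.state()["tool_pos"].copy(); p[2]=.46
manip.move_linear(p,feed=.25)
th0=.72
manip.move_ptp(*pad(th0,.07)); print(fw())
manip.move_linear(*pad(th0,.02),feed=.1)
hit=manip.move_linear(*pad(th0,-.015),feed=.02,stop_force=2.5); print("contact",hit,fw())
P,R=pad(th0); b=-(telemetry.state()["tool_pos"]-P)@R[:,2]; print("b",b)
if hit:
  for th in np.r_[.64:.11:-.08,.08]:
    h=manip.move_linear(*pad(th,b),feed=.05,stop_force=15); print(round(th,2),h,fw())
    if h: break
E
python3 push.py
```

```text
(array([ 0.7, -0.6, -0.6]), array([0.5721, 0.0452, 0.439 ]), 14.6)
contact True (array([0.4, 0.1, 1.2]), array([0.5693, 0.0691, 0.3763]), 16.18)
b 0.0032543279709120274
0.64 False (array([-1. , -0.9,  0.2]), array([0.5669, 0.0922, 0.3685]), 16.83)
0.56 False (array([ 0.8, -0.6, -0.9]), array([0.5648, 0.1157, 0.3599]), 17.48)
0.48 False (array([-0.7,  0.5,  0.2]), array([0.5625, 0.138 , 0.3492]), 18.13)
0.4 False (array([0. , 0.7, 0.2]), array([0.5605, 0.1593, 0.3367]), 18.78)
0.32 False (array([ 0.3,  0.4, -0.2]), array([0.5584, 0.1796, 0.3225]), 19.43)
0.24 False (array([ 0.5, -0.8, -0.5]), array([0.5566, 0.1988, 0.3066]), 20.08)
0.16 False (array([-0.2, -0.6, -0.2]), array([0.5548, 0.2167, 0.2893]), 20.73)
0.08 False (array([-0.1,  0.1,  0.1]), array([0.5531, 0.233 , 0.2706]), 21.38)
```

```bash
python3 - <<'E'
from h import *
b=.00325
for th in np.arange(.05,-.07,-.02):
    h=manip.move_linear(*pad(th,b),feed=.015,stop_force=10); print(round(th,2),h,fw())
    if h or abs(fw()[0][2])>8: break
P,R=pad(th); manip.move_linear(telemetry.state()["tool_pos"]-.06*R[:,2],feed=.1)
p=telemetry.state()["tool_pos"].copy(); p[2]=.45; manip.move_linear(p,feed=.2)
q=np.array(telemetry.state()["qpos"]); q[0]-=45; manip.move_j(q); print(fw())
fs,o=measure(tab=(.589,-.13,.04),pad=(.558,.18,.086))
for k in("push_pad","rubber_foot","lock_case","pawl_tab"):
  for f in fs:
    for r in spotter.pinpoint(k,f)[:1]: print(k,round(r["score"],2),(np.array(f["T"])@np.r_[r["location"],1])[:3].round(3))
im=np.hstack([cv2.resize(fs[0]["pixels"][180:350,130:330],None,fx=2,fy=2,interpolation=2),cv2.resize(fs[1]["pixels"][150:320,300:500],None,fx=2,fy=2,interpolation=2)])
cv2.imwrite("pics/p3.png",im)
E
```

```text
0.05 False (array([0.5, 0.6, 1. ]), array([0.5527, 0.2387, 0.2638]), 22.16)
0.03 False (array([1.3, 0.6, 0.9]), array([0.5524, 0.2424, 0.2587]), 22.73)
0.01 False (array([0. , 1.4, 0.6]), array([0.552 , 0.246 , 0.2536]), 23.29)
-0.01 False (array([1.2, 1.2, 0.3]), array([0.5516, 0.2494, 0.2485]), 23.86)
-0.03 True (array([-0.6,  0.4,  4.1]), array([0.5514, 0.2512, 0.2477]), 24.17)
(array([ 1. , -0.9,  0.1]), array([0.1952, 0.5821, 0.4484]), 27.48)
[ 0.5885 -0.13    0.029 ] [0.0014 0.0014] [(163, array([197. , 322.5]), array([197.2, 319.5])), (94, array([423., 207.]), array([424.3, 206.6]))]
[0.5579 0.1801 0.0828] [0.0014 0.0014] [(120, array([254.2, 225.1]), array([254.7, 224.2])), (230, array([315.1, 217.1]), array([315.5, 217.3]))]
push_pad 0.75 [0.559 0.177 0.087]
push_pad 0.57 [0.559 0.186 0.089]
rubber_foot 0.45 [ 0.587 -0.131  0.035]
rubber_foot 0.65 [0.562 0.152 0.02 ]
lock_case 0.94 [0.57  0.145 0.001]
lock_case 0.74 [0.572 0.155 0.004]
pawl_tab 0.87 [ 0.589 -0.134  0.031]
pawl_tab 0.46 [ 0.59  -0.129  0.035]
```

View pics/p3.png

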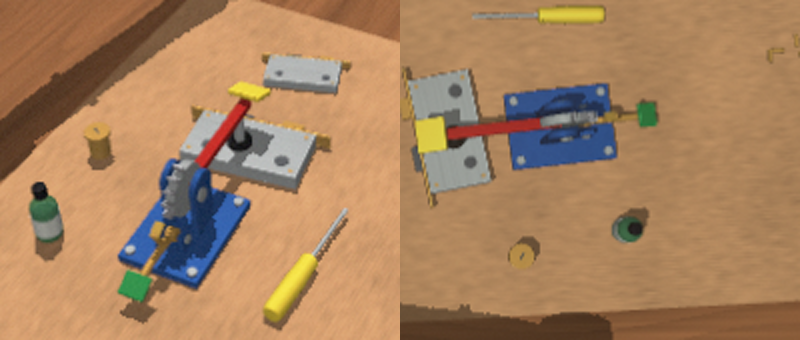

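The foot at (240,140) rests on the case, the pad has come down to (249,91), and the tab is still fully pressed at (135,285). The case and the things around it haven't moved. The press ended in a hard stop at about 0 rad, so I'm handing the job in.

```bash
python3 -c "
from plant import manip
print(manip.sign_off())"
```

```text
the job is handed in; nothing more can be done
None
```

The job is handed in: I pressed the pawl fully free first, then pushed the red arm down until its foot stopped firmly on the middle-sized lock case, with nothing else visibly moved and about 28 of the 51 s used.

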